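# Prop open the hood of the desktop engraver

## Robot

A 6-joint arm with a two-finger parallel gripper is mounted at the origin on the work surface. World frame = base frame: x ahead of the robot, y to its left, z up, the work surface at z = 0. Lengths are in m, angles in rad, forces in N, time in s.
With the tool pointing down it reaches from about 0.35 to 0.975 m from the base axis. Payload 4.9 kg.
Tool frame: the origin (TCP) lies at the very end of the fingers, on their centre line; the grasp point (between the pads) lies 19 mm behind it; x points along the fingers, z is the direction in which the jaws open and shut, and the axes are right-handed (so a half turn about x gives the same grasp; the last joint's range is limited). The gripper opens to 85 mm and grips with 20 to 120 N. Pads are 22 mm wide; open, the fingers measure 114 mm over their backs; the gripper's body (76 mm by 85 mm) begins 54 mm behind the grasp point. The pads swing forward as they close: fully open they stand 13 mm farther back than shut.
Start: joints at [1.08, 0.053, 1.613, -0, 1.476, -0.119], TCP at [0.227, 0.582, 0.231] pointing down, gripper open.
Joint ranges: [-3.01, 3.01], [-1.01, 2.22], [0.06, 2.58], [-1.02, 4.17], [0.09, 2.62], [-3.14, 3.14]. Speed limits (rad/s): [2.57, 2.57, 3.14, 3.14, 3.14, 3.14].

## Interface

Orientations are given as a unit quaternion [w, x, y, z].
In Python, from plant import manip, viewer gives the robot as it stands.
- The arm moves only by the shell command python3 -m inch 'ROWS'. ROWS is JSON, a list of rows, each an object with "fingers": the opening, from -1 (shut) to 1 (fully open), so that 0 is half open; "delta_pos": the shift along the tool's x, y, z in cm, a list of three; "twist": the turn, a rotation vector about the tool's x, y, z in degrees, a list of three. A call has 1 to 5 rows; each row shifts and turns the commanded pose from where the row before left it, along the tool's axes as they then stand; what a row does not reach is not made up. A row lasts 1/8 s, in which the tool goes at most 62.5 mm and 10.7 degrees, less where a joint would pass 70% of its speed; a pose out of reach is approached as far as the arm can. A call is refused whole if a number of a shift passes 6.25 or a number of a turn 10.7, either way. A call with a gripper value outside its range is refused whole. The fingers move at their own pace and stop on an object; the grip force is fixed at half the most. Time passes only in rows, so rows that do not move let the fingers close. It gives the time, the measured TCP pose, the force and the opening at its end, in the units of the state.
- manip.state(): the state, without advancing time (a new reading comes with each control period).
- viewer.grab_frame(name): name is "side" or "top"; returns a dict with "pixels" (420x560x3 uint8, blue, green, red), "range_z" (420x560 float32, m along the optical axis (not along the pixel's ray), 0 where there is no reading), "K" (3x3 intrinsics, pixels), "pose" (4x4, takes a point from camera to world coordinates). Camera axes: x right, y down, z forward; pixel columns grow to the right and rows downward; lengths in m; the calibration is good to about 2 mm. A picture is of the moment at which its call begins.
- manip.job_done(): hands the job in, once; it reports no verdict.
The state is a dict: "time": time; "joint_pos": joint angles; "joint_vel": joint speeds; "joint_efforts": joint torques, N m; "tool_pos": TCP position; "tool_rot": TCP orientation; "contact_force": force on the tool from outside, world axes, zero at the start; "ft_torque": the same for the moment, N m; "gripper_width": opening from 0.0 (shut) to 1.0 (fully open).
Only numpy, scipy, OpenCV 4.12 (cv2) and the standard library are available. Lean on these libraries where they do the work, as an engineer would, in place of code of your own. Each camera call takes 0.05 s, during which the arm holds its last target.

## Task

Lift the engraver's hood by its handle and, before it sinks shut again, swing the prop rod up under the catch on the hood's edge until it comes up against the stop, so that the hood settles with the rod's end in the catch's pocket and stays up on the rod alone. Do not force the rod, and leave the other things on the bench where they are.

Things in the scene. Friction and masses are not known exactly. Their poses are not given: they have to be found in the camera images.
- engraver: Desktop laser engraver, fixed to the bench. White metal body 300 mm deep (x), 360 mm wide (y), its rim 100 mm above the bench. Origin at the centre of its underside; -x points to its front (the robot's side), y to its left, z up. The hood lies on the rim; the prop rod is on its right (-y) side.
- hood (a joint): Opening angle of the hood (rad): 0 shut on the rim, 0.72 at its end stop. About 0.95 kg (varies). Its worn damper hinges do not hold it: let go, it sinks by itself at about 0.01 to 0.04 rad/s (faster lower down) until it is shut or something carries it. Lifting it at 0.15 rad/s takes about 15 N at the handle, faster more.
- hood_hinge (a point): Midpoint of the hood's hinge line, at the rear of the rim: in the body's frame at (140, 0, 100) mm. Its axes turn with the hood: y along the hinge line, -x along the hood to its front, z square to the hood (up when shut). The hood is a white tray 52 mm high and 360 mm wide with an amber window; its front face is 275 mm from the hinge.
- hood_handle (a point): Centre of the dark round bar handle (about 12 mm thick, 150 mm long, along the hood's y, posts at both ends) in front of the hood's front face, its axis 35 mm off the face. In hood_hinge's axes at (-310, 0, 30) mm; it rises on an arc about the hinge, from 130 mm above the bench (shut) to about 327 mm (fully open).
- rod_pivot (a point): Pivot of the prop rod on the engraver's right side, in the body's frame at (-70, -197, 50) mm. The rod swings about the body's y axis, in the upright plane 17 mm outside the right wall. The rod's end passes under the sliding face and strikes the tab if the hood is above about 0.53 rad (to 0.58 it may rub on the face and can stay resting there at 0.53 to 0.56: pull on); lower, it jams behind the catch: lift again. Pressed hard on the tab it holds the sinking hood.
- rod (a joint): Angle of the prop rod above horizontal (rad): 0 = pointing to the rear (+x of the body); it grows as the end swings up and forward. Steel bar 10 mm thick, 159 mm from the pivot to the axis of its bent end, 0.15 kg. A spring washer keeps it where it is left; 2 to 4 N at the end move it, up to about 14 N while it carries the hood along the sliding face. Do not press it on the catch with over 30 N. Seated, it stands somewhere between 1.03 and 1.20 rad.
- rod_grip (a point): Centre of the red sleeve (15 mm thick, 53 mm long, turns freely on its axis) on the rod's bent end, which points outwards, away from the engraver (the body's -y). It lies 51 mm outside the plane of rod_pivot, 68 mm outside the body's right wall; the sleeve's axis stays along y. Pull it from its rear side (+x), or pinch it across. The way up is clear beside the hood and catch.
- rod_end (a point): The same bent end where it meets the catch: the white nylon part, 12 mm thick, in the plane of rod_pivot (51 mm inside rod_grip, on the same axis). When it sits in the pocket this point lies at z = 15 mm in hood_hinge's axes, and the hood rests at about 0.49 rad. The pocket's centre may be up to 10 mm either side of catch_strip (where it was screwed on), which is not reported: swing the rod up until it strikes the tab.
- catch_strip (a point): Middle of the catch's range on the hood's right edge (turns with the hood): (-165, -197, 12) mm in hood_hinge's axes. The steel catch has, from rear to front, a sliding face 25 mm long (its underside at this height), a pocket open downwards, 18 mm wide and 9 mm deep, and a stop tab hanging 34 mm below the face. It overhangs the hood's side by 32 mm.
- cup: White paper cup, 74 mm across, 88 mm high, loose; origin at the centre of its base. Bystander.
- tube: Cardboard tube, 44 mm across, 100 mm high, standing; origin at its base. Bystander.
- spool: White ribbon spool, 70 mm across, 22 mm high; origin at its base. Bystander.
- glue: White glue bottle, 48 mm across, 130 mm high; origin at its base. Bystander.
- blanks: Block of plywood blanks, 100 x 100 x 24 mm; origin at its underside. Bystander.
- ruler: Steel ruler lying flat, 30 x 200 x 4 mm; origin at its underside. Bystander.

How it is judged:
By the outcome, as a careful person would: the job done as asked, in the order asked, and still so for the second after the job is handed in, with the robot touching nothing.
It also fails if it takes over 64 s, if anything falls off the work surface, if the arm or the gripper's body presses on something with over 40 N, if the wrist force passes 120 N, or if a joint passes its speed limit or range.

## Working session

There is one attempt and no reset: what is moved stays moved. The work goes in short steps, Python scripts to look and compute and a shell command to move; the robot and the scene stay as the last step left them, time stands still between calls to the robot, and variables do not carry over. Pictures are saved under pics/ and viewed, and the job is handed in when it is done.

```bash
ls; mkdir -p pics; python3 - <<'E'
from plant import manip, viewer
import cv2
print(manip.state())
for n in ("side","top"):
    f=viewer.grab_frame(n); cv2.imwrite(f"pics/{n}0.png",f["pixels"]); print(n,f["K"],f["pose"])
E
```

```text
pics
{'time': 0.0, 'joint_pos': array([ 1.07997826e+00,  5.33498784e-02,  1.61432692e+00, -1.03922597e-05,
        1.47599493e+00, -1.18985784e-01]), 'joint_vel': array([ 4.40884700e-05, -1.09759832e-03, -1.23570212e-03,  3.81050031e-04,
        3.01765934e-03, -9.55200921e-04]), 'joint_efforts': array([ 4.04828188e-04, -3.93681443e+01, -3.70176530e+01, -8.19133834e-05,
        6.91575115e-03, -1.98901887e-05]), 'tool_pos': array([0.22676903, 0.58172681, 0.23004769]), 'tool_rot': array([ 0.58315649, -0.39930325,  0.58445676,  0.39861725]), 'contact_force': array([-0.12807726, -0.37715825, -0.34631775]), 'ft_torque': array([-0.00235172,  0.0249481 ,  0.00996676]), 'gripper_width': 1.0007388021274128}
side [[540.9285026    0.         283.37373976]
 [  0.         540.9285026  210.40649344]
 [  0.           0.           1.        ]] [[-0.95120916 -0.22921975  0.2065416   0.20750024]
 [-0.30853275  0.70023492 -0.64380013  1.06522604]
 [ 0.00294407 -0.67611343 -0.73679167  1.22495617]
 [ 0.          0.          0.          1.        ]]
top [[545.41693137   0.         275.60287055]
 [  0.         545.41693137 217.60272206]
 [  0.           0.           1.        ]] [[ 7.55347854e-03 -9.95514316e-01  9.43090170e-02  4.13833580e-01]
 [-9.99971123e-01 -7.59859763e-03 -1.19313188e-04  6.84845897e-02]
 [ 8.35394260e-04 -9.43053924e-02 -9.95542965e-01  1.62586009e+00]
 [ 0.00000000e+00  0.00000000e+00  0.00000000e+00  1.00000000e+00]]
```

View pics/side0.png

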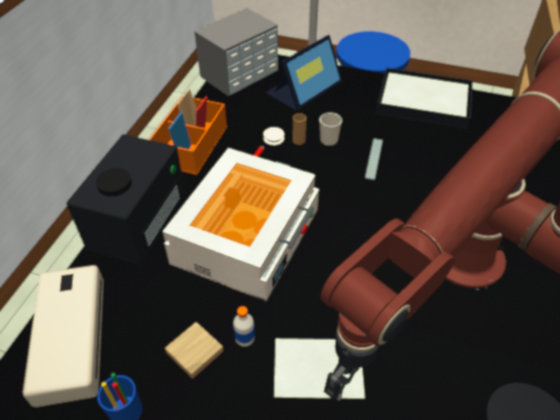

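View pics/top0.png

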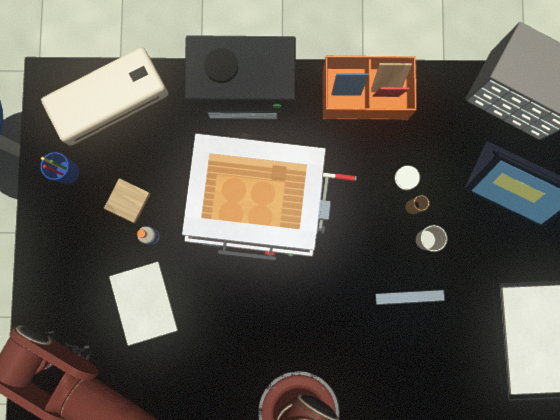

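```bash
cat > h.py <<'E'
from plant import manip, viewer
import numpy as np, cv2
def grab(n):
    f=viewer.grab_frame(n); K=f["K"];d=f["range_z"]
    v,u=np.indices(d.shape); r=np.stack([(u-K[0,2])/K[0,0],(v-K[1,2])/K[1,1],np.ones_like(d)],-1)
    P=(r*d[...,None])@f["pose"][:3,:3].T+f["pose"][:3,3]
    P[d==0]=np.nan
    return f,P
def ray(f,u,v,z):
    K=f["K"];r=f["pose"][:3,:3]@np.array([(u-K[0,2])/K[0,0],(v-K[1,2])/K[1,1],1]);o=f["pose"][:3,3]
    return o+r*(z-o[2])/r[2]
def red(f):
    h=cv2.cvtColor(f["pixels"],cv2.COLOR_BGR2HSV)
    return ((h[...,0]<8)|(h[...,0]>172))&(h[...,1]>150)&(h[...,2]>100)
E
python3 - <<'E'
from h import *
f,P=grab("top")
hsv=cv2.cvtColor(f["pixels"],cv2.COLOR_BGR2HSV)
z=P[...,2]
m=((z>0.14)&(z<0.165)).astype(np.uint8); m[:,:170]=0;m[:,345:]=0;m[:125]=0;m[265:]=0
print(np.nanmedian(z[150:165,210:300]))
pts=np.argwhere(m)[:,::-1]
c,_=cv2.findContours(m,0,2); c=max(c,key=cv2.contourArea)
r=cv2.minAreaRect(c); print(r)
for p in cv2.boxPoints(r): print(p,ray(f,*p,0.152))
rm=red(f).astype(np.uint8)
n,l,s,ce=cv2.connectedComponentsWithStats(rm)
for i in range(1,n):
    if s[i,4]>8 and 180<ce[i][0]<400 and 120<ce[i][1]<280: print(s[i],ce[i],np.nanmedian(P[l==i],0))
q=cv2.resize(f["pixels"][120:270,170:370],None,fx=4,fy=4,interpolation=2); cv2.imwrite("pics/t1.png",q)
f2,P2=grab("side"); q=cv2.resize(f2["pixels"][140:305,160:340],None,fx=3.6,fy=3.6,interpolation=2); cv2.imwrite("pics/s1.png",q)
rm=red(f2).astype(np.uint8)
n,l,s,ce=cv2.connectedComponentsWithStats(rm)
for i in range(1,n):
    if s[i,4]>8 and 180<ce[i][0]<330 and 120<ce[i][1]<280: print(s[i],ce[i],np.nanmedian(P2[l==i],0))
E
```

```text
0.1509587505973664
((254.49057006835938, 191.2830047607422), (134.8593292236328, 102.1155014038086), 6.483073711395264)
[181.7272  234.40079] [0.5058562  0.32199038 0.152     ]
[193.25702 132.9383 ] [0.78596974 0.29689381 0.152     ]
[327.25394 148.16522] [ 0.74618063 -0.07216284  0.152     ]
[315.72412 249.62772] [ 0.46744442 -0.0406527   0.152     ]
[336 174  18   7  88] [344.625      176.68181818] [ 0.67452334 -0.1258789   0.10471313]
[265 252   4   3   9] [266.55555556 252.66666667] [0.46007609 0.09227669 0.05927992]
[254 146  10  10  57] [258.52631579 150.98245614] [ 0.67205826 -0.13419841  0.10361468]
[301 225   7   9  33] [303.81818182 228.87878788] [0.45657941 0.09844412 0.05674508]
```

View pics/t1.png

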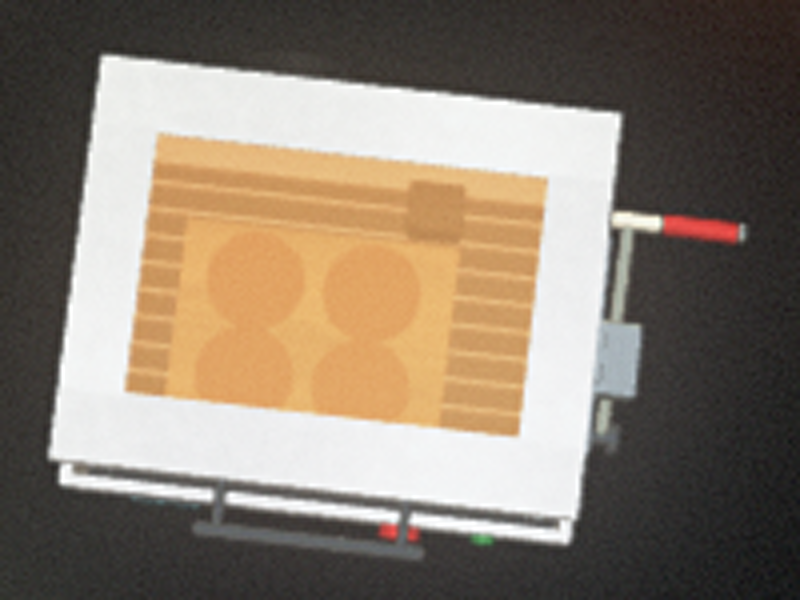

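View pics/s1.png

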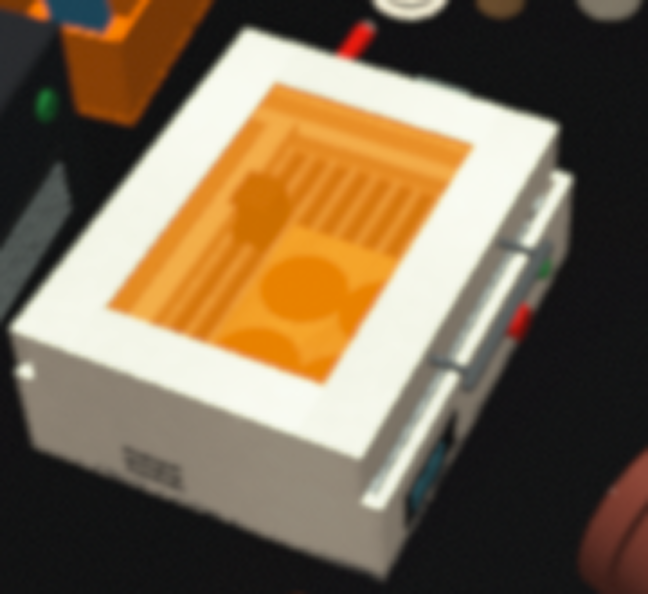

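```bash
python3 - <<'E'
from h import *
f,P=grab("top")
C=[ray(f,170+(u+.5)/4-.5,120+(v+.5)/4-.5,0.152) for u,v in [(103,57),(620,113),(577,518),(52,458)]]
RL,RR,FR,FL=C
print(np.round(C,4))
print("len",np.linalg.norm(RL-RR),np.linalg.norm(FL-FR),np.linalg.norm(RL-FL),np.linalg.norm(RR-FR))
for a,b in [(RR,RL),(FR,FL)]:
    d=b-a; print("yaw",np.arctan2(-d[0],d[1]))
for a,b in [(FL,RL),(FR,RR)]:
    d=b-a; print("yaw",np.arctan2(d[1],d[0]))
# handle
H=[ray(f,170+(u+.5)/4-.5,120+(v+.5)/4-.5,0.13) for u,v in [(195,529),(422,552)]]
print("handle",H,np.mean(H,0),np.linalg.norm(H[0]-H[1]))
d=H[0]-H[1];print(np.arctan2(-d[0],d[1]))
yaw=np.mean([np.arctan2(-(RL-RR)[0],(RL-RR)[1]),np.arctan2(-(FL-FR)[0],(FL-FR)[1])])
c,s=np.cos(yaw),np.sin(yaw)
cen=np.mean(C,0); R=np.array([[c,-s],[s,c]])
# hood spans hinge x: -275 .. +? estimate: front mid
fm=(FL+FR)[:2]/2; org=fm+R@[0.135,0]
print("yaw",yaw,"origin",org, "pred handle",org+R@[-.17,0],"pivot",org+R@[-.07,-.197])
# rod grip
for z in (.08,.1,.12): print(z, R.T@(ray(f,344.6,176.7,z)[:2]-org))
E
```

```text
[[ 0.7834  0.291   0.152 ]
 [ 0.7469 -0.0649  0.152 ]
 [ 0.4688 -0.0357  0.152 ]
 [ 0.5066  0.3196  0.152 ]]
len 0.35780546165268995 0.3572502756219518 0.2782345490143392 0.2797099881420767
yaw -0.10204759875129996
yaw -0.1061747445323817
yaw -0.10288107038774713
yaw -0.10487241827902431
handle [array([0.46007567, 0.22429795, 0.13      ]), array([0.44554594, 0.06878189, 0.13      ])] [0.4528108  0.14653992 0.13      ] 0.15619333270023028
-0.09315864336180253
yaw -0.10411117164184083 origin [0.62196122 0.12793007] pred handle [0.45288171 0.14559701] pivot [ 0.53186737 -0.06072862]
0.08 [ 0.08399363 -0.24921437]
0.1 [ 0.08030873 -0.24703486]
0.12 [ 0.07662384 -0.24485534]
```

```bash
cat >> h.py <<'E'
from scipy.spatial.transform import Rotation as Ro
YAW=-0.104; ORG=np.array([0.622,0.128,0])
RB=Ro.from_euler('z',YAW)
def b2w(p): return ORG+RB.apply(p)
def rot(s): q=s["tool_rot"]; return Ro.from_quat([q[1],q[2],q[3],q[0]])
def goal(pw,sgn=1,tilt=0):
    """pw: TCP target world"""
    s=manip.state(); R=rot(s)
    bx=RB.apply([1,0,0]); by=RB.apply([0,1,0])
    T=Ro.from_matrix(np.stack([[0,0,-1],sgn*by,sgn*bx],1))
    d=R.inv().apply(np.array(pw)-s["tool_pos"])*100
    print("t",round(s["time"],2),"tcp",s["tool_pos"].round(4),"body",RB.inv().apply(s["tool_pos"]-ORG).round(4),"F",s["contact_force"].round(1),"w",round(s["gripper_width"],2))
    print("delta cm (current tool axes)",d.round(2),"twist deg",np.degrees((R.inv()*T).as_rotvec()).round(1), "delta in goal axes",(T.inv().apply(np.array(pw)-s["tool_pos"])*100).round(2))
E
python3 - <<'E'
from h import *
print(rot(manip.state()).as_matrix().round(3))
hd=b2w([-.17,0,.13]); hd[2]+=0.08; print(hd)
goal(hd,1); goal(hd,-1)
print(manip.state()["joint_pos"])
E
```

```text
[[-0.    -0.932  0.363]
 [-0.001  0.363  0.932]
 [-1.     0.    -0.001]]
[0.45291853 0.14564815 0.21      ]
t 0.25 tcp [0.2269 0.582  0.2307] body [-0.4401  0.4105  0.2307] F [-0.   0.8 -0.2] w 1.0
delta cm (current tool axes) [  2.1  -36.91 -32.44] twist deg [74.7 -0.1  0. ] delta in goal axes [  2.07 -41.05  27.01]
t 0.25 tcp [0.2269 0.582  0.2307] body [-0.4401  0.4105  0.2307] F [-0.   0.8 -0.2] w 1.0
delta cm (current tool axes) [  2.1  -36.91 -32.44] twist deg [-1.053e+02 -0.000e+00 -1.000e-01] delta in goal axes [  2.07  41.05 -27.01]
[ 1.08000540e+00  5.30026568e-02  1.61360314e+00 -6.64647105e-06
  1.47602218e+00 -1.19007612e-01]
```

```bash
python3 -m inch '[{"fingers":-0.39,"delta_pos":[0,0,0],"twist":[10.7,0,0]},{"fingers":-0.39,"delta_pos":[0,0,0],"twist":[10.7,0,0]},{"fingers":-0.39,"delta_pos":[0,0,0],"twist":[10.7,0,0]},{"fingers":-0.39,"delta_pos":[0,0,0],"twist":[10.7,0,0]},{"fingers":-0.39,"delta_pos":[0,0,0],"twist":[10.7,0,0]}]'; python3 -m inch '[{"fingers":-0.39,"delta_pos":[0,0,0],"twist":[10.7,0,0]},{"fingers":-0.39,"delta_pos":[0,0,0],"twist":[10.5,0,0]},{"fingers":-0.39,"delta_pos":[0.0,-4.5,3],"twist":[0,0,0]},{"fingers":-0.39,"delta_pos":[0.0,-4.5,3],"twist":[0,0,0]},{"fingers":-0.39,"delta_pos":[0.0,-4.5,3],"twist":[0,0,0]}]'
python3 -m inch '[{"fingers":-0.39,"delta_pos":[0,-4.5,3],"twist":[0,0,0]},{"fingers":-0.39,"delta_pos":[0,-4.5,3],"twist":[0,0,0]},{"fingers":-0.39,"delta_pos":[0.0,-4.5,3],"twist":[0,0,0]},{"fingers":-0.39,"delta_pos":[0.0,-4.5,3],"twist":[0,0,0]},{"fingers":-0.39,"delta_pos":[0.0,-4.5,3],"twist":[0,0,0]}]'
python3 - <<'E'
from h import *
hd=b2w([-.17,0,.13]); hd[2]+=0.08
goal(hd,1)
E
```

```text
time: 0.88
tool_pos: [0.227, 0.5822, 0.2311]
tool_rot: [0.701, -0.091, 0.701, 0.091]
contact_force: [-0.3, 0.5, -0.2]
gripper_width: 0.305
time: 1.5
tool_pos: [0.3029, 0.4372, 0.2312]
tool_rot: [0.706, 0.037, 0.706, -0.037]
contact_force: [1.1, 0.2, 1.2]
gripper_width: 0.305
time: 2.12
tool_pos: [0.4286, 0.1975, 0.2314]
tool_rot: [0.706, 0.037, 0.706, -0.037]
contact_force: [0.1, 0.1, -0.5]
gripper_width: 0.302
t 2.12 tcp [0.4286 0.1975 0.2314] body [-0.1996  0.0491  0.2314] F [ 0.1  0.1 -0.5] w 0.3
delta cm (current tool axes) [ 2.15 -4.91  2.96] twist deg [-0.  0. -0.] delta in goal axes [ 2.14 -4.91  2.96]
```

```bash
python3 -m inch '[{"fingers":-0.39,"delta_pos":[2.1,-4.5,3],"twist":[0,0,0]},{"fingers":-0.39,"delta_pos":[0,0,0],"twist":[0,0,0]},{"fingers":-0.39,"delta_pos":[0,0,0],"twist":[0,0,0]}]'
python3 - <<'E'
from h import *
hd=b2w([-.17,0,.118])
goal(hd,1)
f,P=grab("top"); cv2.imwrite("pics/t2.png",cv2.resize(f["pixels"][120:270,170:370],None,fx=4,fy=4,interpolation=2))
f,P=grab("side"); cv2.imwrite("pics/s2.png",cv2.resize(f["pixels"][120:320,160:360],None,fx=3,fy=3,interpolation=2))
E
```

```text
time: 2.5
tool_pos: [0.4531, 0.1514, 0.2103]
tool_rot: [0.706, 0.037, 0.706, -0.037]
contact_force: [0.3, 1.0, -0.4]
gripper_width: 0.306
t 2.5 tcp [0.4531 0.1514 0.2103] body [-0.1704  0.0057  0.2103] F [ 0.3  1.  -0.4] w 0.31
delta cm (current tool axes) [ 9.23 -0.58  0.05] twist deg [-0.1 -0.  -0. ] delta in goal axes [ 9.23 -0.57  0.04]
```

View pics/t2.png

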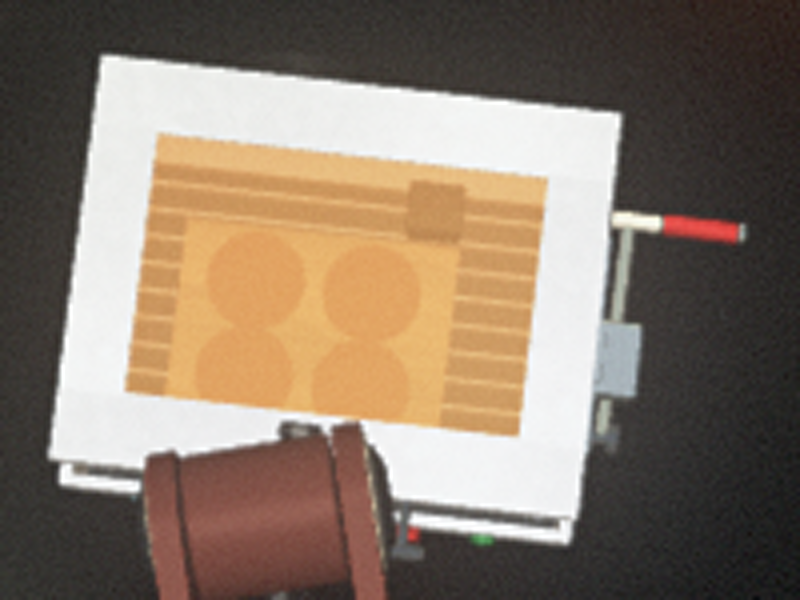

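View pics/s2.png

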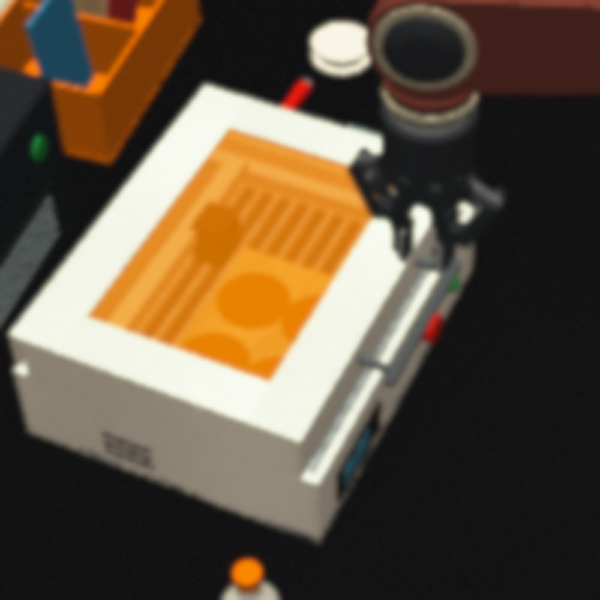

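```bash
python3 -m inch '[{"fingers":-0.39,"delta_pos":[2.5,-0.3,0],"twist":[0,0,0]},{"fingers":-0.39,"delta_pos":[2.5,-0.3,0],"twist":[0,0,0]},{"fingers":-0.39,"delta_pos":[1.5,0,0],"twist":[0,0,0]}]'
python3 -m inch '[{"fingers":-0.39,"delta_pos":[1,0,0],"twist":[0,0,0]},{"fingers":-0.39,"delta_pos":[1,0,0],"twist":[0,0,0]}]'
python3 -m inch '[{"fingers":-0.39,"delta_pos":[0.7,0,0],"twist":[0,0,0]},{"fingers":-0.39,"delta_pos":[0,0,0],"twist":[0,0,0]}]'
python3 - <<'E'
from h import *
hd=b2w([-.17,0,.118])
goal(hd,1)
f,P=grab("side"); cv2.imwrite("pics/s3.png",cv2.resize(f["pixels"][120:320,160:360],None,fx=3,fy=3,interpolation=2))
E
```

```text
time: 2.98
tool_pos: [0.4519, 0.1463, 0.1445]
tool_rot: [0.706, 0.036, 0.706, -0.036]
contact_force: [-0.5, 0.4, 0.1]
gripper_width: 0.309
time: 3.22
tool_pos: [0.453, 0.1458, 0.1255]
tool_rot: [0.707, 0.037, 0.706, -0.037]
contact_force: [0.1, -0.2, 1.2]
gripper_width: 0.308
time: 3.48
tool_pos: [0.4524, 0.1453, 0.1179]
tool_rot: [0.706, 0.037, 0.706, -0.037]
contact_force: [0.5, -0.6, -0.6]
gripper_width: 0.303
t 3.48 tcp [0.4524 0.1453 0.1179] body [-0.1705 -0.0004  0.1179] F [ 0.5 -0.6 -0.6] w 0.3
delta cm (current tool axes) [-0.01  0.04  0.05] twist deg [-0. -0.  0.] delta in goal axes [-0.01  0.04  0.05]
```

View pics/s3.png

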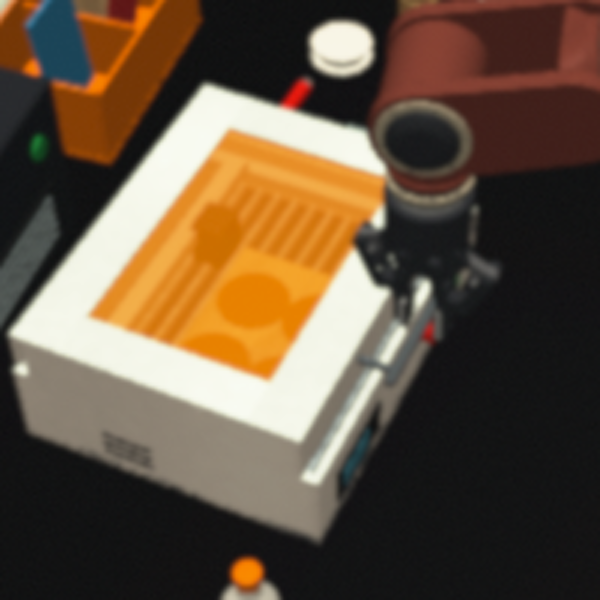

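Fingers at about (410,300) straddle the bar with no contact. I close the grip.

```bash
python3 -m inch '[{"fingers":-1,"delta_pos":[0,0,0],"twist":[0,0,0]},{"fingers":-1,"delta_pos":[0,0,0],"twist":[0,0,0]},{"fingers":-1,"delta_pos":[0,0,0],"twist":[0,0,0]},{"fingers":-1,"delta_pos":[0,0,0],"twist":[0,0,0]}]'
python3 - <<'E'
import numpy as np
r=np.hypot(310,30);a=np.arctan2(30,310);p=None
for t in np.arange(0,.71,.1):
    q=np.array([140-r*np.cos(a+t),100+r*np.sin(a+t)])
    if p is not None: print(round(t,2),"per-10th dx,dz cm",((q-p)/10).round(2))
    p=q
E
```

```text
time: 4.03
tool_pos: [0.4505, 0.1456, 0.1188]
tool_rot: [0.704, 0.037, 0.708, -0.037]
contact_force: [-10.4, -0.0, 6.8]
gripper_width: 0.101
0.1 per-10th dx,dz cm [0.45 3.08]
0.2 per-10th dx,dz cm [0.76 3.02]
0.3 per-10th dx,dz cm [1.06 2.93]
0.4 per-10th dx,dz cm [1.34 2.81]
0.5 per-10th dx,dz cm [1.62 2.66]
0.6 per-10th dx,dz cm [1.88 2.48]
0.7 per-10th dx,dz cm [2.11 2.29]
```

```bash
python3 -m inch '[{"fingers":-1,"delta_pos":[-0.4,0,-0.1],"twist":[0,0,0]},{"fingers":-1,"delta_pos":[-0.6,0,0.08],"twist":[0,0,0]},{"fingers":-1,"delta_pos":[-0.6,0,0.09],"twist":[0,0,0]},{"fingers":-1,"delta_pos":[-0.6,0,0.1],"twist":[0,0,0]},{"fingers":-1,"delta_pos":[-0.6,0,0.1],"twist":[0,0,0]}]'
python3 -m inch '[{"fingers":-1,"delta_pos":[-0.6,0,0.13],"twist":[0,0,0]},{"fingers":-1,"delta_pos":[-0.6,0,0.14],"twist":[0,0,0]},{"fingers":-1,"delta_pos":[-0.6,0,0.15],"twist":[0,0,0]},{"fingers":-1,"delta_pos":[-0.6,0,0.16],"twist":[0,0,0]},{"fingers":-1,"delta_pos":[-0.6,0,0.17],"twist":[0,0,0]}]'
python3 - <<'E'
from h import *
goal(b2w([-.17,0,.118]),1)
f,P=grab("side"); cv2.imwrite("pics/s4.png",cv2.resize(f["pixels"][120:320,160:360],None,fx=3,fy=3,interpolation=2))
E
```

```text
time: 4.65
tool_pos: [0.4536, 0.1452, 0.1434]
tool_rot: [0.705, 0.037, 0.708, -0.037]
contact_force: [1.5, 2.4, -14.8]
gripper_width: 0.103
time: 5.28
tool_pos: [0.461, 0.1444, 0.1758]
tool_rot: [0.704, 0.037, 0.708, -0.037]
contact_force: [-5.5, 3.0, -15.3]
gripper_width: 0.099
t 5.28 tcp [0.461  0.1444 0.1758] body [-0.1618 -0.0004  0.1758] F [ -5.5   3.  -15.3] w 0.1
delta cm (current tool axes) [ 5.79  0.04 -0.79] twist deg [-0.  -0.3  0. ] delta in goal axes [ 5.78  0.04 -0.82]
```

View pics/s4.png

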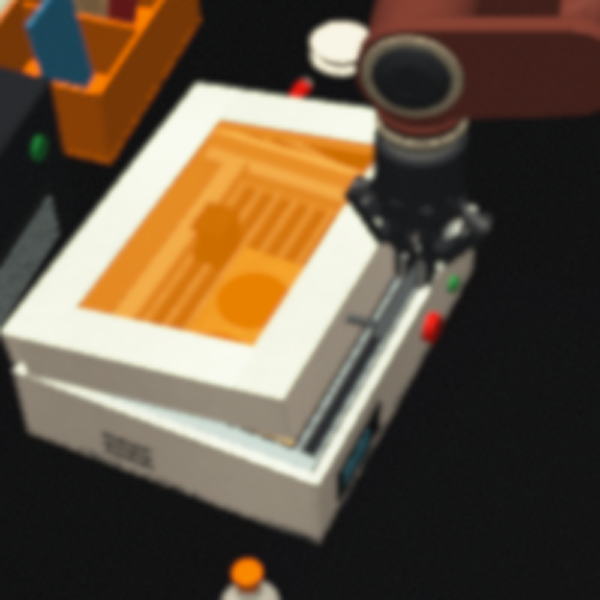

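```bash
python3 -m inch '[{"fingers":-1,"delta_pos":[-0.6,0,0.2],"twist":[0,0,0]},{"fingers":-1,"delta_pos":[-0.6,0,0.2],"twist":[0,0,0]},{"fingers":-1,"delta_pos":[-0.59,0,0.2],"twist":[0,0,0]},{"fingers":-1,"delta_pos":[-0.59,0,0.21],"twist":[0,0,0]},{"fingers":-1,"delta_pos":[-0.59,0,0.22],"twist":[0,0,0]}]'
python3 -m inch '[{"fingers":-1,"delta_pos":[-0.58,0,0.24],"twist":[0,0,0]},{"fingers":-1,"delta_pos":[-0.57,0,0.25],"twist":[0,0,0]},{"fingers":-1,"delta_pos":[-0.57,0,0.26],"twist":[0,0,0]},{"fingers":-1,"delta_pos":[-0.56,0,0.27],"twist":[0,0,0]},{"fingers":-1,"delta_pos":[-0.56,0,0.28],"twist":[0,0,0]}]'
python3 -m inch '[{"fingers":-1,"delta_pos":[-0.55,0,0.3],"twist":[0,0,0]},{"fingers":-1,"delta_pos":[-0.54,0,0.31],"twist":[0,0,0]},{"fingers":-1,"delta_pos":[-0.53,0,0.32],"twist":[0,0,0]},{"fingers":-1,"delta_pos":[-0.53,0,0.33],"twist":[0,0,0]},{"fingers":-1,"delta_pos":[-0.52,0,0.34],"twist":[0,0,0]}]'
python3 - <<'E'
from h import *
goal(b2w([-.17,0,.118]),1)
E
```

```text
time: 5.95
tool_pos: [0.4709, 0.1433, 0.2056]
tool_rot: [0.704, 0.037, 0.708, -0.037]
contact_force: [-5.5, 3.1, -14.6]
gripper_width: 0.098
time: 6.58
tool_pos: [0.4837, 0.142, 0.2341]
tool_rot: [0.704, 0.037, 0.709, -0.037]
contact_force: [-7.5, 3.2, -13.9]
gripper_width: 0.097
time: 7.2
tool_pos: [0.499, 0.1403, 0.261]
tool_rot: [0.703, 0.037, 0.709, -0.037]
contact_force: [-10.0, 3.7, -12.0]
gripper_width: 0.101
t 7.2 tcp [0.499  0.1403 0.261 ] body [-0.1236 -0.0006  0.261 ] F [-10.    3.7 -12. ] w 0.1
delta cm (current tool axes) [14.34  0.07 -4.52] twist deg [-0.  -0.5  0.1] delta in goal axes [14.3   0.06 -4.64]
```

```bash
python3 -m inch '[{"fingers":-1,"delta_pos":[-0.53,0,0.33],"twist":[0,0,0]},{"fingers":-1,"delta_pos":[-0.53,0,0.33],"twist":[0,0,0]},{"fingers":-1,"delta_pos":[-0.52,0,0.35],"twist":[0,0,0]},{"fingers":-1,"delta_pos":[-0.51,0,0.37],"twist":[0,0,0]},{"fingers":-1,"delta_pos":[-0.5,0,0.38],"twist":[0,0,0]}]'
python3 -m inch '[{"fingers":-1,"delta_pos":[-0.48,0,0.39],"twist":[0,0,0]},{"fingers":-1,"delta_pos":[-0.47,0,0.4],"twist":[0,0,0]},{"fingers":-1,"delta_pos":[-0.47,0,0.41],"twist":[0,0,0]},{"fingers":-1,"delta_pos":[-0.45,0,0.41],"twist":[0,0,0]}]'
python3 - <<'E'
from h import *
goal(b2w([-.082,0,.306]),1)
f,P=grab("side"); cv2.imwrite("pics/s5.png",cv2.resize(f["pixels"][120:320,160:360],None,fx=3,fy=3,interpolation=2))
E
```

```text
time: 7.82
tool_pos: [0.5172, 0.1383, 0.287]
tool_rot: [0.704, 0.037, 0.708, -0.037]
contact_force: [-8.5, 2.8, -12.6]
gripper_width: 0.102
time: 8.32
tool_pos: [0.5333, 0.1366, 0.3059]
tool_rot: [0.704, 0.037, 0.708, -0.037]
contact_force: [-7.6, 1.9, -11.5]
gripper_width: 0.097
t 8.32 tcp [0.5333 0.1366 0.3059] body [-0.0892 -0.0006  0.3059] F [ -7.6   1.9 -11.5] w 0.1
delta cm (current tool axes) [-0.01  0.06  0.72] twist deg [-0.  -0.4  0.1] delta in goal axes [-0.01  0.06  0.72]
```

View pics/s5.png

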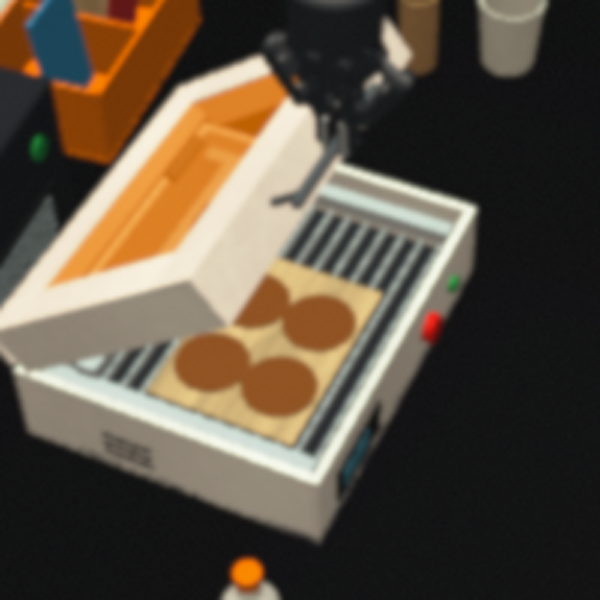

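```bash
python3 -m inch '[{"fingers":-1,"delta_pos":[-0.44,0,0.4],"twist":[0,0,0]},{"fingers":-1,"delta_pos":[0,0,0],"twist":[0,0,0]},{"fingers":-0.39,"delta_pos":[0,0,0],"twist":[0,0,0]},{"fingers":-0.39,"delta_pos":[0,0,0],"twist":[0,0,0]}]'
python3 -m inch '[{"fingers":-0.39,"delta_pos":[-2.5,0,0],"twist":[0,0,0]},{"fingers":-0.39,"delta_pos":[-4,0,0],"twist":[0,0,0]},{"fingers":-0.2,"delta_pos":[0,-6,0],"twist":[0,0,0]},{"fingers":0,"delta_pos":[0,-6,0],"twist":[0,0,0]},{"fingers":0.1,"delta_pos":[0,-6,1],"twist":[0,0,0]}]'
python3 - <<'E'
from h import *
goal(b2w([.08,-.256,.15]),1)
E
```

```text
time: 8.88
tool_pos: [0.5411, 0.1358, 0.314]
tool_rot: [0.709, 0.037, 0.703, -0.037]
contact_force: [-1.1, 0.9, 0.4]
gripper_width: 0.308
time: 9.5
tool_pos: [0.5307, -0.0459, 0.3781]
tool_rot: [0.708, 0.036, 0.704, -0.038]
contact_force: [0.5, -0.1, -0.7]
gripper_width: 0.553
t 9.5 tcp [ 0.5307 -0.0459  0.3781] body [-0.0727 -0.1824  0.3781] F [ 0.5 -0.1 -0.7] w 0.55
delta cm (current tool axes) [22.92 -7.32 15.14] twist deg [-0.   0.3  0.1] delta in goal axes [22.81 -7.36 15.27]
```

```bash
python3 -m inch '[{"fingers":0.2,"delta_pos":[0,-5.4,3],"twist":[0,0,0]},{"fingers":0.2,"delta_pos":[2,-1,6],"twist":[0,0,0]},{"fingers":0.2,"delta_pos":[5,0,6],"twist":[0,0,0]},{"fingers":0.2,"delta_pos":[6,0,0],"twist":[0,0,0]},{"fingers":0.2,"delta_pos":[6,0,0],"twist":[0,0,0]}]'
python3 - <<'E'
from h import *
goal(b2w([.08,-.256,.085]),1)
f,P=grab("top"); cv2.imwrite("pics/t6.png",cv2.resize(f["pixels"][120:270,220:420],None,fx=4,fy=4,interpolation=2))
f,P=grab("side"); cv2.imwrite("pics/s6.png",cv2.resize(f["pixels"][90:290,160:360],None,fx=3,fy=3,interpolation=2))
E
```

```text
time: 10.12
tool_pos: [0.6615, -0.1227, 0.196]
tool_rot: [0.708, 0.036, 0.705, -0.038]
contact_force: [0.6, 0.4, -1.5]
gripper_width: 0.598
t 10.12 tcp [ 0.6615 -0.1227  0.196 ] body [ 0.0653 -0.2453  0.196 ] F [ 0.6  0.4 -1.5] w 0.6
delta cm (current tool axes) [11.11 -1.05  1.42] twist deg [-0.1  0.3  0.1] delta in goal axes [11.1  -1.07  1.47]
```

View pics/t6.png

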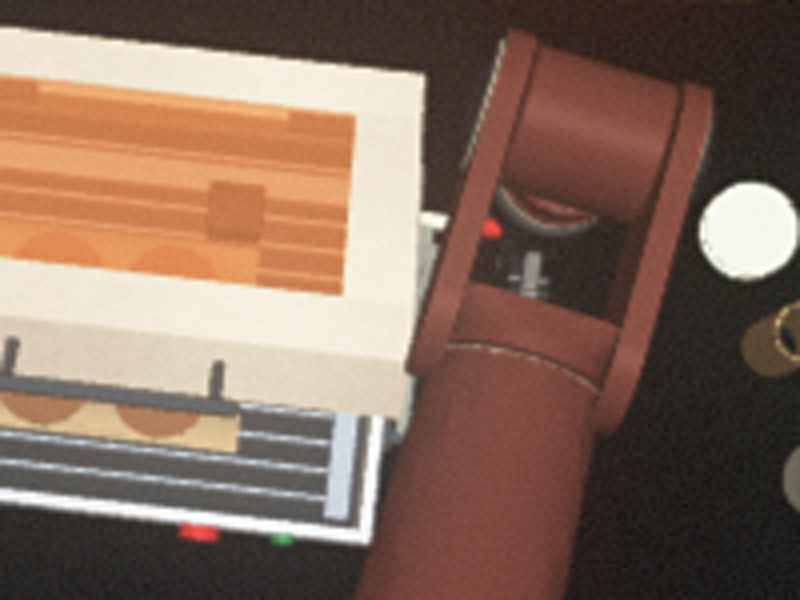

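View pics/s6.png

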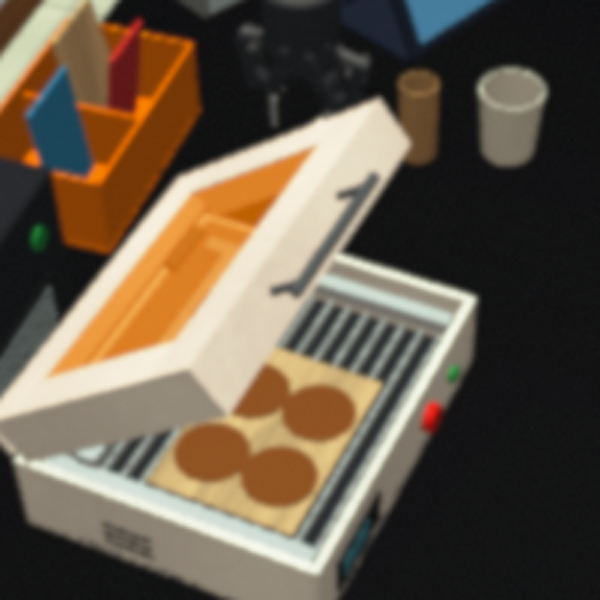

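```bash
python3 - <<'E'
from h import *
s=manip.state(); print(s["joint_pos"].round(3))
f,P=grab("top")
B=RB.inv().apply((P-ORG).reshape(-1,3)).reshape(P.shape)
for u,v in [(510,60),(495,150),(470,200),(455,260),(440,310),(425,360),(415,400),(400,460),(390,500),(370,590),(360,60),(380,310),(390,390)]:
    i,j=120+v//4,220+u//4; print((u,v),B[i,j].round(3))
E
```

```text
[-2.930e-01  1.860e-01  1.542e+00 -1.000e-03  1.427e+00 -1.880e-01]
(510, 60) [ 0.095 -0.2    0.502]
(495, 150) [ 0.045 -0.195  0.514]
(470, 200) [ 0.016 -0.185  0.514]
(455, 260) [-0.017 -0.179  0.522]
(440, 310) [-0.043 -0.176  0.523]
(425, 360) [-0.068 -0.172  0.503]
(415, 400) [-0.039 -0.207  0.004]
(400, 460) [-0.123 -0.163  0.53 ]
(390, 500) [-0.144 -0.158  0.541]
(370, 590) [-0.189 -0.152  0.56 ]
(360, 60) [ 0.212 -0.14   0.009]
(380, 310) [-0.012 -0.159  0.28 ]
(390, 390) [-0.062 -0.169  0.293]
```

```bash
cat >> h.py <<'E'
def goal2(pb,al=25,back=.015):
    """sleeve position body -> deltas"""
    s=manip.state(); R=rot(s); a=np.radians(al)
    M=RB.as_matrix()@np.stack([[0,np.sin(a),-np.cos(a)],[0,np.cos(a),np.sin(a)],[1,0,0]],1); T=Ro.from_matrix(M)
    pw=b2w(np.array(pb))+back*M[:,0]
    g=RB.inv().apply(s["tool_pos"]-back*R.as_matrix()[:,0]-ORG)
    th=np.arctan2(g[2]-.05,g[0]+.07)
    print("t",round(s["time"],2),"grip body",g.round(4),"rod th",th.round(3),"r",np.hypot(g[2]-.05,g[0]+.07).round(4),"F body",RB.inv().apply(s["contact_force"]).round(1),"w",round(s["gripper_width"],2))
    print("delta goal axes",(T.inv().apply(pw-s["tool_pos"])*100).round(2),"twist",np.degrees((R.inv()*T).as_rotvec()).round(1))
E
python3 -m inch '[{"fingers":0.2,"delta_pos":[0,-0.5,1],"twist":[0,0,8]},{"fingers":0.2,"delta_pos":[0,0,0],"twist":[0,0,9]},{"fingers":0.2,"delta_pos":[0,0,0],"twist":[0,0,8]},{"fingers":0.2,"delta_pos":[0,0,0],"twist":[0,0,0]}]'
python3 - <<'E'
from h import *
goal2([.081,-.25,.1])
f,P=grab("top"); cv2.imwrite("pics/t7.png",cv2.resize(f["pixels"][120:270,220:420],None,fx=4,fy=4,interpolation=2))
E
```

```text
time: 10.78
tool_pos: [0.6705, -0.1308, 0.1995]
tool_rot: [0.7, 0.188, 0.68, 0.115]
contact_force: [-0.5, -0.4, 0.5]
gripper_width: 0.6
t 10.78 grip body [ 0.075  -0.2586  0.2131] rod th 0.844 r 0.2183 F body [-0.5 -0.4  0.5] w 0.6
delta goal axes [10.62 -3.99  0.59] twist [-0.1  0.4  0.2]
```

View pics/t7.png

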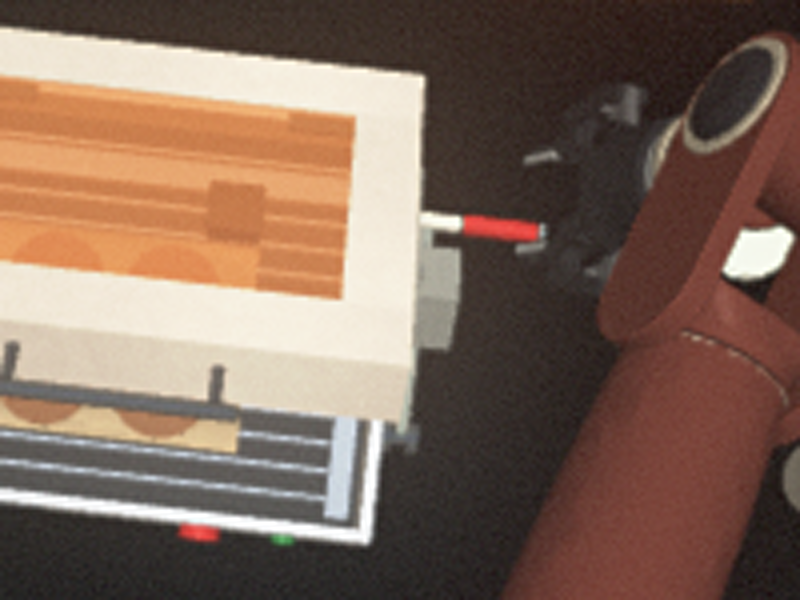

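```bash
python3 -m inch '[{"fingers":0.2,"delta_pos":[0,-4,0.6],"twist":[0,0.4,0]},{"fingers":0.2,"delta_pos":[4,0,0],"twist":[0,0,0]},{"fingers":0.2,"delta_pos":[4,0,0],"twist":[0,0,0]},{"fingers":0.2,"delta_pos":[2.6,0,0],"twist":[0,0,0]},{"fingers":0.2,"delta_pos":[0,0,0],"twist":[0,0,0]}]'
python3 - <<'E'
from h import *
goal2([.081,-.25,.1])
f,P=grab("top"); cv2.imwrite("pics/t8.png",cv2.resize(f["pixels"][120:270,220:420],None,fx=4,fy=4,interpolation=2))
E
```

```text
time: 11.45
tool_pos: [0.6749, -0.1176, 0.0825]
tool_rot: [0.694, 0.187, 0.685, 0.118]
contact_force: [-0.4, -0.4, 0.2]
gripper_width: 0.596
t 11.45 grip body [ 0.0783 -0.2451  0.0961] rod th 0.301 r 0.1553 F body [-0.3 -0.4  0.2] w 0.6
delta goal axes [-0.56 -0.27  0.29] twist [ 0.1 -0.5  0.1]
```

View pics/t8.png

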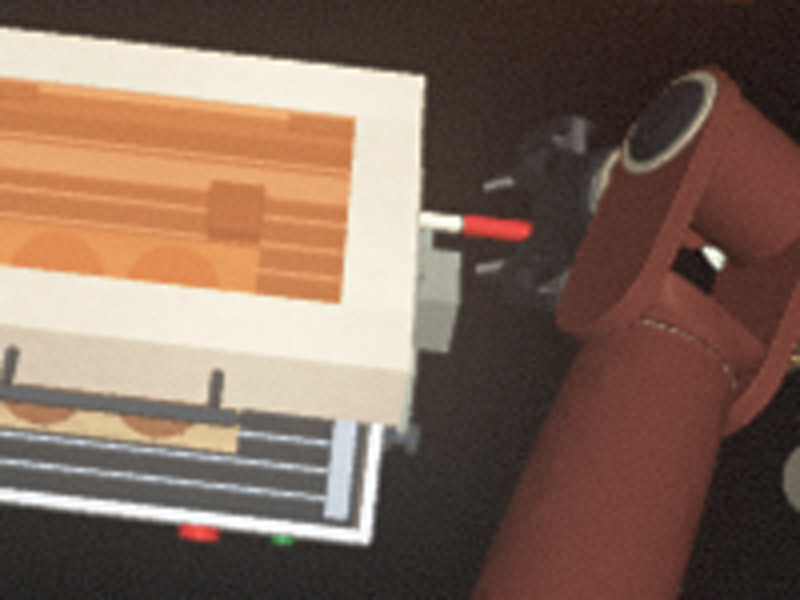

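```bash
python3 -m inch '[{"fingers":-0.2,"delta_pos":[-0.3,-0.2,0.25],"twist":[0,0,0]},{"fingers":-1,"delta_pos":[0,0,0],"twist":[0,0,0]},{"fingers":-1,"delta_pos":[0,0,0],"twist":[0,0,0]},{"fingers":-1,"delta_pos":[0,0,0],"twist":[0,0,0]}]'
cat >> h.py <<'E'
def hood():
    f,P=grab("top"); B=RB.inv().apply((P-ORG).reshape(-1,3)).reshape(P.shape)
    h=cv2.cvtColor(f["pixels"],cv2.COLOR_BGR2HSV)
    # fit plane z(x) on white hood top, strips beside window (y>.15)
    m=(B[...,1]>.13)&(B[...,1]<.17)&(B[...,0]>-.02)&(B[...,0]<.12)&(B[...,2]>.15)&(h[...,1]<60)
    p=np.polyfit(B[m][:,0],B[m][:,2],1); print("hood angle",round(float(-np.arctan(p[0])),3),m.sum())
    return f,P,B
E
python3 - <<'E'
from h import *
goal2([.081,-.25,.1])
hood()
E
```

```text
time: 12.0
tool_pos: [0.677, -0.1243, 0.0847]
tool_rot: [0.695, 0.188, 0.684, 0.116]
contact_force: [-3.7, -4.2, -0.1]
gripper_width: 0.145
t 12.0 grip body [ 0.081  -0.2515  0.0983] rod th 0.31 r 0.1585 F body [-3.3 -4.6 -0.1] w 0.15
delta goal axes [-0.09  0.21  0.01] twist [-0.1 -0.4  0.1]
hood angle 0.622 616
```

```bash
python3 - <<'E'
import numpy as np
a=np.radians(25);t=.31
while t<1.25:
    n=t+.08; dx=.159*(np.cos(n)-np.cos(t))*100; dz=.159*(np.sin(n)-np.sin(t))*100
    print(round(n,2),[round(-np.cos(a)*dz,2),round(np.sin(a)*dz,2),round(dx,2)]); t=n
E
```

```text
0.39 [np.float64(-1.08), np.float64(0.5), np.float64(-0.44)]
0.47 [np.float64(-1.05), np.float64(0.49), np.float64(-0.53)]
0.55 [np.float64(-1.01), np.float64(0.47), np.float64(-0.62)]
0.63 [np.float64(-0.96), np.float64(0.45), np.float64(-0.71)]
0.71 [np.float64(-0.9), np.float64(0.42), np.float64(-0.79)]
0.79 [np.float64(-0.84), np.float64(0.39), np.float64(-0.87)]
0.87 [np.float64(-0.78), np.float64(0.36), np.float64(-0.94)]
0.95 [np.float64(-0.71), np.float64(0.33), np.float64(-1.0)]
1.03 [np.float64(-0.63), np.float64(0.29), np.float64(-1.06)]
1.11 [np.float64(-0.55), np.float64(0.26), np.float64(-1.12)]
1.19 [np.float64(-0.47), np.float64(0.22), np.float64(-1.16)]
1.27 [np.float64(-0.39), np.float64(0.18), np.float64(-1.2)]
```

```bash
python3 -m inch '[{"fingers":-1,"delta_pos":[-1.08,0.5,-0.44],"twist":[0,0,0]},{"fingers":-1,"delta_pos":[-1.05,0.49,-0.53],"twist":[0,0,0]},{"fingers":-1,"delta_pos":[-1.01,0.47,-0.62],"twist":[0,0,0]},{"fingers":-1,"delta_pos":[-0.96,0.45,-0.71],"twist":[0,0,0]}]'
python3 - <<'E'
from h import *
goal2([.081,-.25,.1])
E
```

```text
time: 12.55
tool_pos: [0.6562, -0.1221, 0.1319]
tool_rot: [0.697, 0.188, 0.682, 0.116]
contact_force: [3.0, -4.7, -0.5]
gripper_width: 0.145
t 12.55 grip body [ 0.06   -0.2515  0.1455] rod th 0.634 r 0.1614 F body [ 3.5 -4.4 -0.5] w 0.15
delta goal axes [ 4.19 -1.79  2.1 ] twist [-0.  -0.   0.1]
```

```bash
python3 -m inch '[{"fingers":-1,"delta_pos":[-0.85,0.4,-0.85],"twist":[0,0,0]},{"fingers":-1,"delta_pos":[-0.82,0.38,-0.88],"twist":[0,0,0]},{"fingers":-1,"delta_pos":[-0.78,0.36,-0.94],"twist":[0,0,0]},{"fingers":-1,"delta_pos":[-0.7,0.33,-1.0],"twist":[0,0,0]}]'
python3 - <<'E'
from h import *
goal2([.081,-.25,.1])
E
```

```text
time: 13.05
tool_pos: [0.622, -0.1184, 0.1697]
tool_rot: [0.699, 0.188, 0.68, 0.116]
contact_force: [6.6, -4.5, 4.3]
gripper_width: 0.147
t 13.05 grip body [ 0.0255 -0.2514  0.1833] rod th 0.949 r 0.1639 F body [ 7.1 -3.8  4.3] w 0.15
delta goal axes [ 7.6  -3.39  5.54] twist [0.1 0.3 0.1]
```

```bash
python3 -m inch '[{"fingers":-1,"delta_pos":[-0.2,0.1,-0.6],"twist":[0,0,0]},{"fingers":-1,"delta_pos":[-0.25,0.12,-0.6],"twist":[0,0,0]}]'
python3 - <<'E'
from h import *
goal2([.081,-.25,.1]); f,P,B=hood(); cv2.imwrite("pics/t9.png",cv2.resize(f["pixels"][120:270,220:420],None,fx=4,fy=4,interpolation=2))
E
```

```text
time: 13.3
tool_pos: [0.612, -0.1174, 0.1769]
tool_rot: [0.701, 0.187, 0.678, 0.116]
contact_force: [9.8, -5.7, 9.9]
gripper_width: 0.146
t 13.3 grip body [ 0.0153 -0.2514  0.1905] rod th 1.025 r 0.1644 F body [10.4 -4.6  9.9] w 0.15
delta goal axes [ 8.26 -3.69  6.55] twist [0.2 0.6 0.1]
hood angle 0.596 609
```

View pics/t9.png

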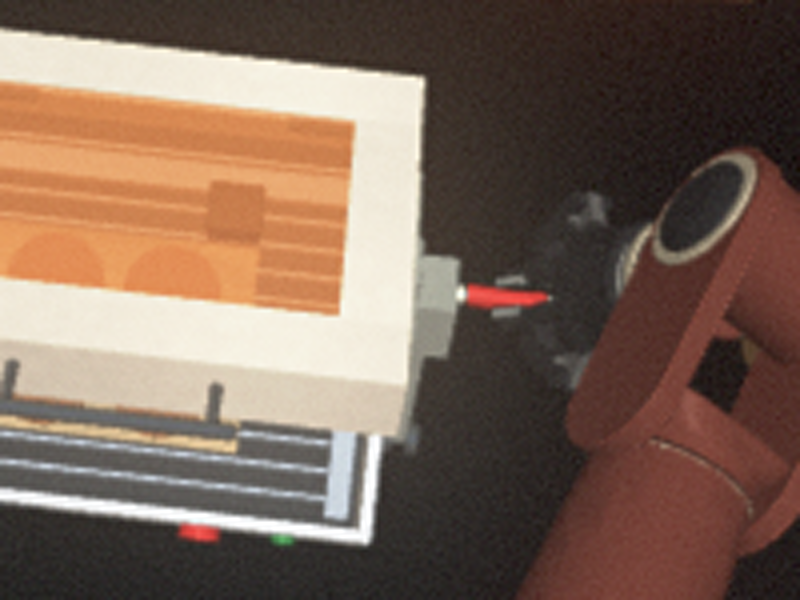

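```bash
python3 -m inch '[{"fingers":-1,"delta_pos":[-0.5,0.23,-0.5],"twist":[0,0,0]},{"fingers":-1,"delta_pos":[-0.34,0.16,-0.6],"twist":[0,0,0]}]'
python3 - <<'E'
from h import *
goal2([.081,-.25,.1])
E
```

```text
time: 13.6
tool_pos: [0.5995, -0.116, 0.1846]
tool_rot: [0.7, 0.187, 0.68, 0.116]
contact_force: [4.9, -5.1, 6.5]
gripper_width: 0.143
t 13.6 grip body [ 0.0028 -0.2513  0.1982] rod th 1.114 r 0.1652 F body [ 5.4 -4.6  6.5] w 0.14
delta goal axes [ 8.96 -4.03  7.81] twist [0.1 0.3 0.1]
```

```bash
python3 -m inch '[{"fingers":-1,"delta_pos":[-0.2,0.1,-0.45],"twist":[0,0,0]},{"fingers":-1,"delta_pos":[-0.18,0.08,-0.45],"twist":[0,0,0]}]'
python3 - <<'E'
from h import *
goal2([.081,-.25,.1])
E
```

```text
time: 13.85
tool_pos: [0.5906, -0.1151, 0.1891]
tool_rot: [0.7, 0.187, 0.679, 0.117]
contact_force: [5.3, -4.1, 7.4]
gripper_width: 0.146
t 13.85 grip body [-0.0061 -0.2513  0.2027] rod th 1.174 r 0.1656 F body [ 5.7 -3.5  7.4] w 0.15
delta goal axes [ 9.36 -4.22  8.7 ] twist [0.1 0.3 0.1]
```

```bash
python3 -m inch '[{"fingers":-1,"delta_pos":[-0.1,0.05,-0.35],"twist":[0,0,0]},{"fingers":-1,"delta_pos":[-0.1,0.05,-0.3],"twist":[0,0,0]}]'
python3 - <<'E'
from h import *
goal2([.081,-.25,.1]);f,P,B=hood(); cv2.imwrite("pics/t10.png",cv2.resize(f["pixels"][120:270,220:420],None,fx=4,fy=4,interpolation=2))
E
```

```text
time: 14.1
tool_pos: [0.5868, -0.1147, 0.1909]
tool_rot: [0.703, 0.187, 0.677, 0.115]
contact_force: [22.9, -3.1, -4.8]
gripper_width: 0.146
t 14.1 grip body [-0.01   -0.2513  0.2045] rod th 1.201 r 0.1657 F body [23.1 -0.7 -4.8] w 0.15
delta goal axes [ 9.53 -4.29  9.08] twist [0.2 0.8 0.2]
hood angle 0.581 616
```

View pics/t10.png

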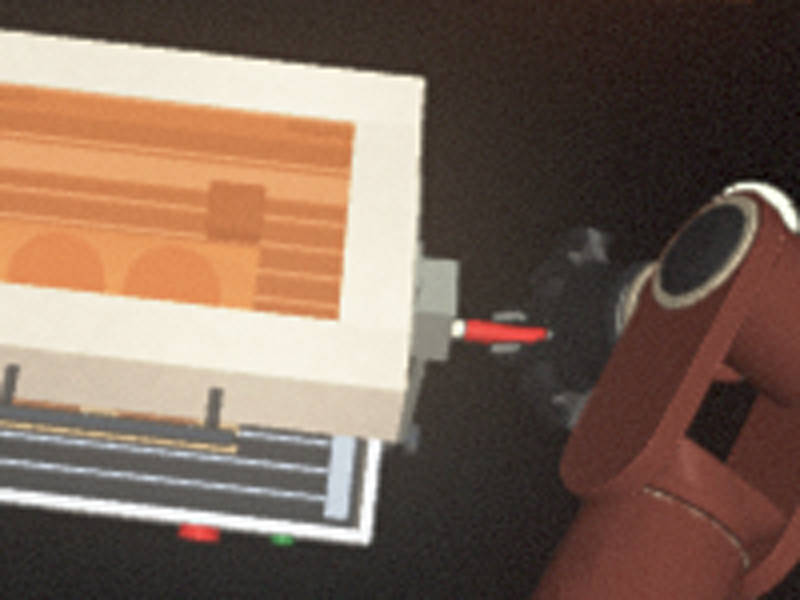

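```bash
python3 -m inch '[{"fingers":-1,"delta_pos":[0.07,-0.03,0.2],"twist":[0,0,0]},{"fingers":-1,"delta_pos":[0,0,0],"twist":[0,0,0]}]'
python3 - <<'E'
from h import *
goal2([.081,-.25,.1])
f,P=grab("side"); cv2.imwrite("pics/s11.png",cv2.resize(f["pixels"][90:290,160:360],None,fx=3,fy=3,interpolation=2))
E
```

```text
time: 14.4
tool_pos: [0.5872, -0.1147, 0.1907]
tool_rot: [0.701, 0.187, 0.679, 0.116]
contact_force: [9.3, -5.1, 6.4]
gripper_width: 0.144
t 14.4 grip body [-0.0095 -0.2513  0.2043] rod th 1.197 r 0.1657 F body [ 9.8 -4.2  6.4] w 0.14
delta goal axes [ 9.51 -4.28  9.04] twist [0.2 0.5 0.1]
```

View pics/s11.png

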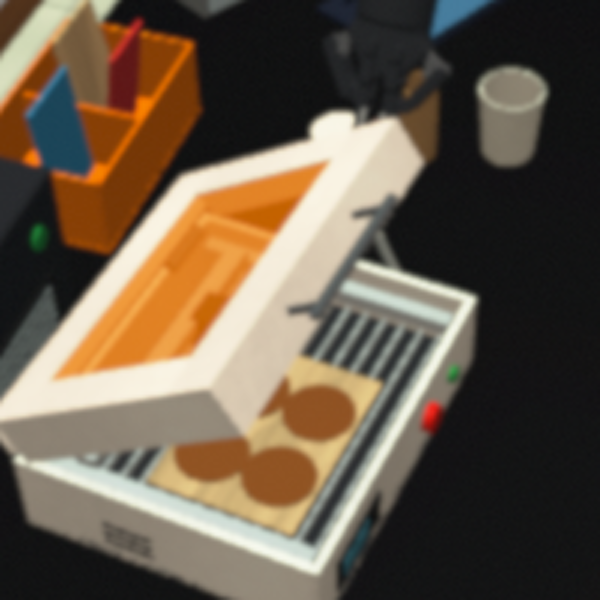

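```bash
for i in 1 2 3; do python3 -m inch '[{"fingers":-1,"delta_pos":[0,0,0],"twist":[0,0,0]},{"fingers":-1,"delta_pos":[0,0,0],"twist":[0,0,0]},{"fingers":-1,"delta_pos":[0,0,0],"twist":[0,0,0]},{"fingers":-1,"delta_pos":[0,0,0],"twist":[0,0,0]},{"fingers":-1,"delta_pos":[0,0,0],"twist":[0,0,0]}]' >/dev/null
python3 -c "
from h import *
goal2([.081,-.25,.1]);hood()"; done
```

```text
t 15.07 grip body [-0.0096 -0.2513  0.2043] rod th 1.198 r 0.1657 F body [ 8.7 -3.4  5.5] w 0.15
delta goal axes [ 9.51 -4.29  9.04] twist [0.2 0.5 0.1]
hood angle 0.579 611
t 15.75 grip body [-0.0096 -0.2513  0.2043] rod th 1.197 r 0.1657 F body [ 9.2 -3.6  6.4] w 0.15
delta goal axes [ 9.51 -4.29  9.04] twist [0.2 0.5 0.1]
hood angle 0.58 611
t 16.43 grip body [-0.0096 -0.2513  0.2043] rod th 1.198 r 0.1657 F body [10.3 -2.9  6.4] w 0.14
delta goal axes [ 9.51 -4.29  9.04] twist [0.2 0.5 0.1]
hood angle 0.583 609
```

```bash
python3 -m inch '[{"fingers":-1,"delta_pos":[0.0,0,0.1],"twist":[0,0,0]},{"fingers":-1,"delta_pos":[0,0,0],"twist":[0,0,0]},{"fingers":-1,"delta_pos":[0,0,0],"twist":[0,0,0]},{"fingers":-1,"delta_pos":[0,0,0],"twist":[0,0,0]},{"fingers":-1,"delta_pos":[0,0,0],"twist":[0,0,0]}]' 
for i in 1 2; do python3 -c "
from h import *
goal2([.081,-.25,.1]);hood()"; done
```

```text
time: 17.1
tool_pos: [0.5873, -0.1147, 0.1907]
tool_rot: [0.7, 0.187, 0.679, 0.116]
contact_force: [5.5, -6.3, 6.9]
gripper_width: 0.149
t 17.1 grip body [-0.0094 -0.2513  0.2043] rod th 1.197 r 0.1657 F body [ 6.1 -5.7  6.9] w 0.15
delta goal axes [ 9.5  -4.29  9.03] twist [0.1 0.3 0.1]
hood angle 0.576 610
t 17.15 grip body [-0.0095 -0.2513  0.2042] rod th 1.197 r 0.1657 F body [ 5.4 -5.3  8. ] w 0.15
delta goal axes [ 9.5  -4.29  9.04] twist [0.1 0.3 0.1]
hood angle 0.571 610
```

Sinking again. I keep waiting with this light hold.

```bash
for i in 1 2 3; do python3 -m inch '[{"fingers":-1,"delta_pos":[0,0,0],"twist":[0,0,0]},{"fingers":-1,"delta_pos":[0,0,0],"twist":[0,0,0]},{"fingers":-1,"delta_pos":[0,0,0],"twist":[0,0,0]},{"fingers":-1,"delta_pos":[0,0,0],"twist":[0,0,0]},{"fingers":-1,"delta_pos":[0,0,0],"twist":[0,0,0]}]' >/dev/null
python3 -c "
from h import *
goal2([.081,-.25,.1]);hood()"; done
```

```text
t 17.82 grip body [-0.0094 -0.2513  0.2043] rod th 1.197 r 0.1657 F body [ 4.8 -3.6  8. ] w 0.15
delta goal axes [ 9.51 -4.29  9.03] twist [0.1 0.3 0.1]
hood angle 0.565 605
t 18.5 grip body [-0.0094 -0.2513  0.2043] rod th 1.197 r 0.1657 F body [ 5.9 -4.2  7.9] w 0.14
delta goal axes [ 9.5  -4.28  9.03] twist [0.1 0.3 0.1]
hood angle 0.547 609
t 19.18 grip body [-0.0094 -0.2513  0.2043] rod th 1.197 r 0.1657 F body [ 5.8 -4.5  7.9] w 0.15
delta goal axes [ 9.51 -4.28  9.03] twist [0.1 0.3 0.1]
hood angle 0.534 606
```

```bash
for i in 1 2 3; do python3 -m inch '[{"fingers":-1,"delta_pos":[0,0,0],"twist":[0,0,0]},{"fingers":-1,"delta_pos":[0,0,0],"twist":[0,0,0]},{"fingers":-1,"delta_pos":[0,0,0],"twist":[0,0,0]},{"fingers":-1,"delta_pos":[0,0,0],"twist":[0,0,0]},{"fingers":-1,"delta_pos":[0,0,0],"twist":[0,0,0]}]' >/dev/null
python3 -c "
from h import *
goal2([.081,-.25,.1]);hood()"; done
```

```text
t 19.85 grip body [-0.0094 -0.2513  0.2043] rod th 1.197 r 0.1657 F body [ 5.4 -5.1  8.4] w 0.14
delta goal axes [ 9.5  -4.28  9.04] twist [0.1 0.3 0.1]
hood angle 0.514 609
t 20.52 grip body [-0.0094 -0.2513  0.2043] rod th 1.197 r 0.1657 F body [ 4.5 -4.3  8.1] w 0.15
delta goal axes [ 9.5  -4.29  9.03] twist [0.1 0.3 0.1]
hood angle 0.494 609
t 21.2 grip body [-0.0095 -0.2513  0.2043] rod th 1.197 r 0.1657 F body [ 5.3 -4.3  7.7] w 0.14
delta goal axes [ 9.5  -4.29  9.04] twist [0.1 0.3 0.1]
hood angle 0.492 610
```

```bash
for i in 1; do python3 -m inch '[{"fingers":-1,"delta_pos":[0,0,0],"twist":[0,0,0]},{"fingers":-1,"delta_pos":[0,0,0],"twist":[0,0,0]},{"fingers":-1,"delta_pos":[0,0,0],"twist":[0,0,0]},{"fingers":-1,"delta_pos":[0,0,0],"twist":[0,0,0]},{"fingers":-1,"delta_pos":[0,0,0],"twist":[0,0,0]}]' >/dev/null
python3 -c "
from h import *
goal2([.081,-.25,.1]);hood()"; done
python3 -m inch '[{"fingers":0,"delta_pos":[0,0,0],"twist":[0,0,0]},{"fingers":0,"delta_pos":[0,0,0],"twist":[0,0,0]},{"fingers":0,"delta_pos":[0,0,0],"twist":[0,0,0]}]'
python3 -c "
from h import *
hood()
f,P=grab('top');cv2.imwrite('pics/t12.png',cv2.resize(f['pixels'][120:270,220:420],None,fx=4,fy=4,interpolation=2))"
```

```text
t 21.88 grip body [-0.0095 -0.2513  0.2043] rod th 1.197 r 0.1657 F body [ 5.6 -4.2  8.4] w 0.15
delta goal axes [ 9.5  -4.28  9.04] twist [0.1 0.3 0.1]
hood angle 0.49 604
time: 22.3
tool_pos: [0.5827, -0.1126, 0.1844]
tool_rot: [0.694, 0.189, 0.684, 0.118]
contact_force: [0.4, 0.0, -0.2]
gripper_width: 0.497
hood angle 0.488 607
```

View pics/t12.png

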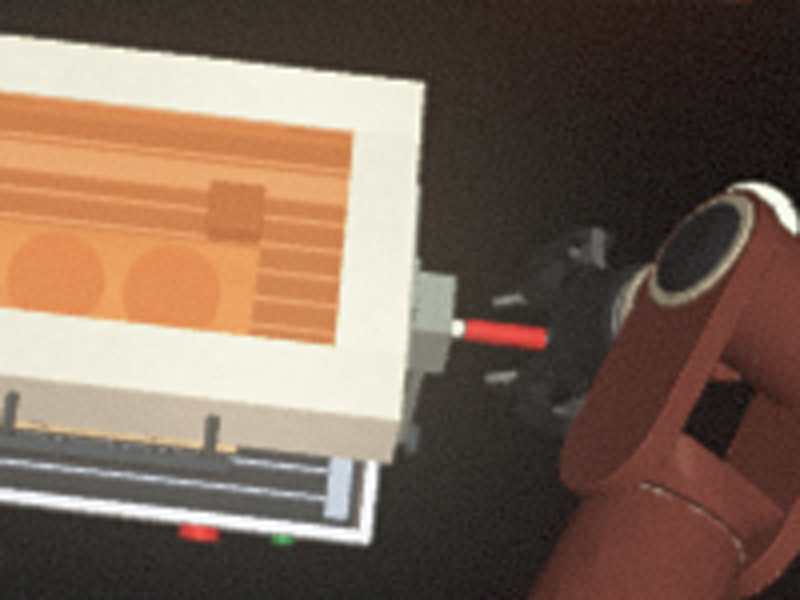

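Released with the force at zero, the sleeve at (507,333) sits free between the fingers and the hood holds at 0.49. I withdraw along the tool, up and outward.

```bash
python3 -m inch '[{"fingers":0,"delta_pos":[-3,0,0.3],"twist":[0,0,0]},{"fingers":0,"delta_pos":[-5,0,0],"twist":[0,0,0]},{"fingers":0,"delta_pos":[-6,0,0],"twist":[0,0,0]},{"fingers":0,"delta_pos":[-4,0,0],"twist":[0,0,0]},{"fingers":0,"delta_pos":[0,0,0],"twist":[0,0,0]}]'
python3 -m inch '[{"fingers":0,"delta_pos":[0,0,0],"twist":[0,0,0]},{"fingers":0,"delta_pos":[0,0,0],"twist":[0,0,0]},{"fingers":0,"delta_pos":[0,0,0],"twist":[0,0,0]},{"fingers":0,"delta_pos":[0,0,0],"twist":[0,0,0]},{"fingers":0,"delta_pos":[0,0,0],"twist":[0,0,0]}]'
python3 -c "
from h import *
f,P,B=hood();cv2.imwrite('pics/t13.png',f['pixels'])
rm=red(f).astype(np.uint8);n,l,s,ce=cv2.connectedComponentsWithStats(rm)
for i in range(1,n):
    if s[i,4]>20 and ce[i][0]<370: print(s[i],ce[i],np.nanmedian(B[l==i],0).round(3))
f,P=grab('side');cv2.imwrite('pics/s13.png',f['pixels'])
hood()"
```

```text
time: 23.02
tool_pos: [0.5805, -0.1909, 0.3522]
tool_rot: [0.697, 0.187, 0.682, 0.116]
contact_force: [0.6, 1.1, 0.4]
gripper_width: 0.502
time: 23.65
tool_pos: [0.5795, -0.1891, 0.3479]
tool_rot: [0.695, 0.189, 0.684, 0.117]
contact_force: [-0.9, 0.5, 0.2]
gripper_width: 0.502
hood angle 0.493 610
[336 200  20   7 103] [345.88349515 203.08737864] [-0.008 -0.246  0.202]
[265 251  10   4  28] [269.5        252.89285714] [-0.156 -0.06   0.064]
hood angle 0.487 612
```

View pics/t13.png

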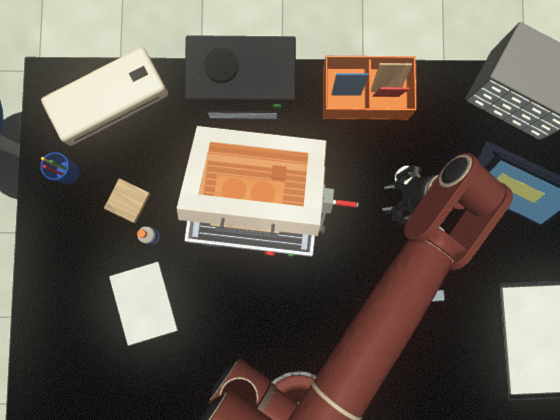

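View pics/s13.png

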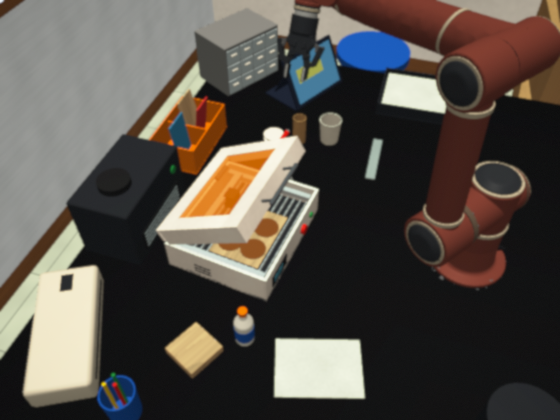

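```bash
python3 -c "
from h import *
hood(); print(manip.state()['contact_force'].round(1)); print(manip.job_done())"
```

```text
hood angle 0.488 609
[ 0.4 -0.4 -0.4]
the job is handed in; nothing more can be done
None
```

The hood is up on the prop rod alone, and I handed the job in at about 24 s.

I lifted the hood by its handle to about 0.70 rad and let go. I then pinched the rod's sleeve and swung it up until it struck the tab, at about 20 N by my estimate. I eased off and held it lightly while the hood sank onto the rod's end. Then I opened the gripper and backed away.

**Last checks:**
- **Hood:** its angle read 0.487–0.493 rad over the last 1.5 s or so, after the gripper let go. The expected resting angle is about 0.49.
- **Rod end:** it lies at z ≈ 14 mm in the hood's axes (15 expected), with the rod at about 1.18 rad. This fits the end sitting in a catch screwed on near the front of its range.
- **Robot:** it touches nothing, and the contact force was about 0.
- **Other things on the bench:** by eye, they look unmoved in the final pictures.

**What disagreed:**
- **Sleeve height:** my tool-based estimate of where the sleeve sat in the pads was about 7 mm off in height, so the rod angle from the tool read 1.20 rad. The camera position and the geometry both pointed to about 1.18.
- **Hood held up:** it stayed near 0.58 rad for about 2 s while I pressed on the tab, and sank again once I eased off a further 1 mm.

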